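# Lock a transport case with its hasp and lock rod, and hold the rod for sealing

### The job

The transport case is to be sealed for the courier. Swing its open hasp over and fully down on the lid, so that both eyes stand up through its slots, then take the lock rod by its grip block and slide it through both eyes, from either side, until the nose with the seal hole stands well clear of the far eye. Finish still gripping the rod there, motionless, so that a colleague can put the seal on, and leave the other things where they are.

Things in the scene. Friction and masses are not known exactly. Their poses are not given: they have to be found in the camera images.
- case: small aluminium transport case with black corners, 140 x 120 mm, lid shut, lid top 80 mm above the work surface; it is fixed. Origin: centre of its underside; x along its long side and the axis of the two eyes (roughly away from the robot), y towards the hasp's hinge side (roughly left), z up. A wire handle sticks out 9 mm from the -x end, 43 to 53 mm above the surface
- hasp (a joint): hasp angle, rad: 0 = flat on the lid over both eyes (fully closed), grows as it swings up and out over the +y side (1.57 upright, stop at 2.3). Starts open, leaning outwards; stays where left (friction 0.05 N m, about 1 N at its edge). 3 mm steel plate, 100 mm wide, reaching 92 mm from its hinge, with two slots that drop over the eyes. A rod in the eyes would block an open hasp
- hasp_hinge (a point): middle of the hasp's hinge axis, at the upper edge of the case's +y side, 65 mm from the middle of the case and 83 mm above the work surface; the axis is parallel to the case's x
- hasp_tab (a point): middle of the 34 mm wide tab at the middle of the hasp's free edge, 83.5 mm from the hinge axis; moves with the hasp
- eye_1 (a point): centre of the hole of the eye nearer the robot (at x = -30 mm, y = +15 mm in the case's frame): a steel lug with a bush standing on the lid, 14 mm long along the hole, 22 mm outside, hole 15 mm diameter, right through. Hole axis along the case's x, 14 mm above the lid (94 mm above the work surface)
- eye_2 (a point): centre of the hole of the second eye, like the first and in line with it, 60 mm farther along the case's x; 45 mm are free between the two lugs, where the hasp's 38 mm wide middle bridge comes to lie, 33 to 68 mm from the hinge axis. The closed hasp's upper face lies 4.5 mm above the lid
- rod: loose steel lock rod lying level on the work surface, nearer than the case: round shank 12 mm diameter, 110 mm long, its last 10 mm tapering to a 4 mm nose with a seal hole, on a flat-sided grip block 36 long, 16 wide, 20 mm high. Origin: on the shank's axis at the block's face; x to the nose, z up. Block: x -36 to 0, y -8 to 8, z -6 to 14 mm; the axis lies 6 mm above the surface. 0.14 kg
- rod_head (a point): middle of the rod's grip block (x = -18 mm, z = +4 mm in the rod's frame)
- rod_tip (a point): end of the rod's nose (x = 110 mm in the rod's frame)
- filter_cube: black 42 mm cube with round windows (a microscope filter cube), 36 mm high, left of the case; loose, to be left alone
- objective_20x: white microscope objective standing upright, 28 mm thick, 54 mm high; loose, to be left alone
- lens_tissue: flat booklet of lens tissue, 56 x 81 x 9 mm; loose, to be left alone
- hex_key: small L-shaped hex key lying flat, 88 x 30 x 5 mm; loose, to be left alone
- mini_post: plain steel optical post standing upright, 13 mm thick, 56 mm high (not the lock rod); loose, to be left alone
- tweezers: tweezers lying flat, 124 mm long; loose, to be left alone

How it is judged:
On the way, in this order (a step that is already met when the one before it is completed fails the run):
1. the hasp lies down over both eyes (value of joint hasp below 0.12 rad), for 0.2 s.
2. with the hasp down, the rod's nose has passed through one eye, in line with its hole (value of joint hasp below 0.12 rad and ((x of eye_1 in the frame of rod between 0.005 and 0.101 m and y of eye_1 in the frame of rod between -0.004 and 0.004 m and z of eye_1 in the frame of rod between -0.004 and 0.004 m) or (x of eye_2 in the frame of rod between 0.005 and 0.101 m and y of eye_2 in the frame of rod between -0.004 and 0.004 m and z of eye_2 in the frame of rod between -0.004 and 0.004 m))), for 0.1 s.
At the end, for the whole second after the job is handed in: Hasp down within 0.12 rad; the rod's shank spans both eyes, each hole's centre within 4 mm of its axis, the nose about 9 mm or more out of the far eye, the grip block not inside the near one; the fingers grip the rod with more than 4 N; rod and hasp still (value of joint hasp below 0.12 rad and x of eye_1 in the frame of rod between 0.005 and 0.094 m and y of eye_1 in the frame of rod between -0.004 and 0.004 m and z of eye_1 in the frame of rod between -0.004 and 0.004 m and x of eye_2 in the frame of rod between 0.005 and 0.094 m and y of eye_2 in the frame of rod between -0.004 and 0.004 m and z of eye_2 in the frame of rod between -0.004 and 0.004 m and contact force between the fingers and rod above 4 N and linear speed of rod below 0.02 m/s and velocity of joint hasp between -0.1 and 0.1 rad/s); the arm keeps its last pose, push and grip.
It fails at once if one of the loose things round the work is pushed more than 40 mm from its place (distance of any of filter_cube, objective_20x, lens_tissue, hex_key, mini_post, tweezers from where it was at the start of the episode above 0.04 m).
It also fails if it takes over 56 s, if anything falls off the work surface, if the arm or the gripper's body presses on something with over 40 N, if the wrist force passes 120 N, or if a joint passes its speed limit or range.

### The arm

A 6-joint arm with a two-finger parallel gripper is mounted at the origin on a cart in front of the work surface, level with it; the furniture and walls round the work are solid. World frame = base frame: x ahead of the robot, y to its left, z up, the work surface at z = 0. Lengths are in m, angles in rad, forces in N, time in s.
With the tool pointing down it reaches from about 0.3 to 0.775 m from the base axis. Payload 14.6 kg.
Tool frame: the origin (TCP) lies at the very end of the fingers, on their centre line; the grasp point (between the pads) lies 19 mm behind it (ctrl.grasp_offset is the distance from the TCP to the grasp point, in m); z points along the fingers, y is the line along which they close (so a half turn about z gives the same grasp; the last joint's range is limited). The gripper opens to 94 mm and grips with 3 to 60 N. Pads are 16 mm wide; open, the fingers measure 119 mm over their backs; the gripper's body (75 mm by 177 mm) begins 78 mm behind the grasp point.
Start: joints at [-1.318, 0.3, 1.521, -0, 1.321, -0.067], TCP at [0.173, -0.522, 0.205] pointing down, gripper open.
Joint ranges: [-3.03, 3.03], [-0.79, 2.21], [0.23, 2.52], [-1.04, 4.18], [0, 3.07], [-2.55, 2.55]. Speed limits (rad/s): [2.22, 2.22, 2.57, 3.14, 3.14, 3.14].

### API

Orientations are given as [roll, pitch, yaw] about the fixed x, y, z axes, in that order (R = Rz(yaw) Ry(pitch) Rx(roll)).
In Python, from station import ctrl gives the robot as it stands.
- The arm moves only by the tool step_arm, never from a script. Its argument "plan" is a list that holds one entry, the list of rows, each a list of 6 numbers: the shift along the tool's x, y, z in units of 30 mm (1.0 is 30 mm), then the turn, a rotation vector about the tool's x, y, z in units of 6 degrees (1.0 is 6 degrees). In form: [[[dx, dy, dz, wx, wy, wz], ...]]. A call has 1 to 8 rows; each row is the pose to reach, as a shift and turn from the pose commanded when the call began, along the tool's axes at that moment; what a row does not reach only later rows make up. A row lasts 1/12 s, in which the tool goes at most 41.7 mm and 7.16 degrees, less where a joint would pass 70% of its speed; a pose out of reach is approached as far as the arm can. A call with a gripper value outside its range is refused whole. "grip" is the opening, from 0 (shut) to 1 (fully open), set as the call begins (left out, the last holds). The fingers move at their own pace and stop on an object; "squeeze" is the grip in N (left out, the last holds). Time passes only in rows, so rows that repeat a pose let the fingers close. It gives the time, the measured TCP pose, the force, the opening and the grip force at its end, in the units of the state.
- ctrl.get_obs(): the state, without advancing time (a new reading comes with each control period).
- ctrl.camera(name): name is "scene" or "top" or "wrist"; returns the picture (384x512x3 uint8, red, green, blue); there is no depth.
- ctrl.camera_model(name): a dict with "intrinsics" (3x3 intrinsics, pixels), "R" (3x3) and "t" (3): a world point X has camera coordinates R X + t; the wrist camera has in their place "tool_from_camera" (4x4, takes a point from camera to tool coordinates, whose origin is the TCP and whose axes are the flange's). Camera axes: x right, y down, z forward; pixel columns grow to the right and rows downward; lengths in m; the calibration is good to about 2 mm. A picture is of the moment at which its call begins: read the wrist's pose just before it. camera_model takes no time and is no camera call.
- ctrl.hand_in(): hands the job in; it is judged then, once.
Trained networks look in the newest picture that a camera, given by its name, has taken for a name from the list of things; names that differ only in an ending like _2 or _b are one class to them, and where a whole thing is asked for, a point or a joint stands for the part that bears it (a point fixed in the world has none). Each returns a list of dicts, best first, with "confidence" (0 to 1); they miss things now and then, are a little off and sometimes report something else, mostly with a low value. They report only what shows in the picture. A call takes as long as a camera call.
- ctrl.masks_of(query, camera): "pixels" (384x512 bool, what is visible of it) and "at" ([column, row] in pixels, amid what is visible of it).
- ctrl.place_of(query, camera): "at" ([column, row] in pixels: a listed point, or the origin of a listed thing).
The state is a dict: "time_s": time; "qpos": joint angles; "joint_vel": joint speeds; "tau": joint torques, N m; "ee_pos": TCP position; "eef_rot": TCP orientation; "force": force on the tool from outside, world axes, zero at the start; "moment": the same for the moment, N m; "grip_width": finger opening in m; "grip_force": force on a finger pad.
Only numpy, scipy, OpenCV 4.12 (cv2) and the standard library are available. Lean on these libraries where they do the work, as an engineer would, in place of code of your own. Each camera call takes 0.05 s, during which the arm holds its last target. There are 200 camera calls.

## Working session

There is one attempt and no reset: what is moved stays moved. The work goes in short steps, Python scripts to look and compute and a tool call to move; the robot and the scene stay as the last step left them, time stands still between calls to the robot, and variables do not carry over. Pictures are saved under pics/ and viewed, at most 10 in all, crops included, and the job is handed in when it is done.

Besides the shell and the picture viewer there is one more tool, called after "Call:" as name(argument=value, ...) on one line, values as JSON. step_arm: Moves the arm, as the interface text tells. Its arguments: {"type":"object","properties":{"plan":{"type":"array","items":{"type":"array","items":{"type":"array","items":{"type":"number"}}}},"grip":{"type":"number"},"squeeze":{"type":"number"}},"required":["plan"]}

```bash
ls; mkdir -p pics
cat > h.py <<'E'
import numpy as np, cv2
from station import ctrl
from scipy.spatial.transform import Rotation as Ro
def cam(n):
    o=ctrl.get_obs(); im=ctrl.camera(n); m=ctrl.camera_model(n); K=np.array(m["intrinsics"])
    if n=="wrist":
        T=np.array(m["tool_from_camera"]); Rt=Ro.from_euler('xyz',o["eef_rot"]).as_matrix()
        A=Rt@T[:3,:3]; c=Rt@T[:3,3]+o["ee_pos"]; R=A.T; t=-R@c
    else: R=np.array(m["R"]); t=np.array(m["t"])
    return im,(K,R,t)
def ray(M,p):
    K,R,t=M; d=R.T@np.linalg.inv(K)@np.array([p[0],p[1],1.]); return -R.T@t,d/np.linalg.norm(d)
def atz(M,p,z):
    c,d=ray(M,p); return c+d*(z-c[2])/d[2]
def tri(l):
    A=np.zeros((3,3));b=np.zeros(3)
    for M,p in l:
        c,d=ray(M,p);P=np.eye(3)-np.outer(d,d);A+=P;b+=P@c
    x=np.linalg.solve(A,b)
    return x,[float(np.linalg.norm(np.cross(x-ray(M,p)[0],ray(M,p)[1]))) for M,p in l]
def proj(M,X):
    K,R,t=M; q=K@(R@np.array(X)+t); return q[:2]/q[2]
def save(n,im,s=1.5): cv2.imwrite(n,cv2.resize(im[:,:,::-1],None,fx=s,fy=s))
E
python3 - <<'E'
from h import *
np.set_printoptions(precision=4,suppress=True)
V={}
for n in("scene","top"):
    im,M=cam(n); V[n]=M; save(f"pics/{n}0.png",im)
    print(n,"cam at",-M[1].T@M[2])
for q in["case","hasp_hinge","hasp_tab","eye_1","eye_2","rod","rod_head","rod_tip","filter_cube","objective_20x","lens_tissue","hex_key","mini_post","tweezers"]:
    P=[]
    for n in V:
        r=ctrl.place_of(q,n)
        print(q,n,[(np.round(a["at"],1).tolist(),round(a["confidence"],2)) for a in r[:3]])
        if r:P.append((V[n],r[0]["at"]))
    if len(P)==2: print("   ",*tri(P))
E
```

```text
pics
scene cam at [0.039  0.8265 0.6301]
top cam at [0.3246 0.3672 1.1536]
case scene [([274.5, 203.9], 0.57)]
case top [([277.2, 184.7], 0.87)]
    [0.5092 0.3184 0.0016] [0.003215065371501552, 0.0032150653715013883]
hasp_hinge scene [([246.4, 183.3], 0.71), ([230.3, 264.9], 0.39)]
hasp_hinge top [([255.2, 173.9], 0.7)]
    [0.5283 0.375  0.0809] [0.005014854378068125, 0.00501485437806807]
hasp_tab scene [([233.2, 157.3], 0.75)]
hasp_tab top [([238.1, 161.1], 0.56)]
    [0.5377 0.4063 0.1594] [0.0002069487290064452, 0.00020694872900633006]
eye_1 scene [([278.5, 180.1], 0.78), ([264.3, 164.4], 0.67)]
eye_1 top [([278.7, 164.3], 0.94), ([273.3, 189.6], 0.75)]
    [0.5335 0.3064 0.0549] [0.019960444137533104, 0.019960444137533066]
eye_2 scene [([278.5, 180.1], 0.78), ([264.3, 164.4], 0.67)]
eye_2 top [([278.7, 164.3], 0.94), ([273.3, 189.6], 0.75)]
    [0.5335 0.3064 0.0549] [0.019960444137533104, 0.019960444137533066]
rod scene [([349.1, 238.2], 0.81)]
rod top [([298.0, 261.4], 0.55)]
    [ 0.3293  0.2764 -0.0039] [0.0007600267876397728, 0.0007600267876397404]
rod_head scene [([354.7,
[... 633 characters left out ...]
e scene [([233.9, 261.8], 0.96), ([354.2, 231.3], 0.44)]
lens_tissue top [([198.9, 216.4], 0.95), ([276.9, 167.1], 0.53), ([224.7, 194.2], 0.27)]
    [0.4368 0.5037 0.0171] [0.002717452079027684, 0.002717452079027651]
hex_key scene [([233.2, 235.4], 0.56)]
hex_key top [([221.6, 195.5], 0.6)]
    [0.489  0.4536 0.0117] [0.001888876868745357, 0.0018888768687452446]
mini_post scene [([360.1, 222.9], 0.54)]
mini_post top [([325.0, 259.6], 0.53)]
    [ 0.3369  0.2155 -0.0077] [0.004813912171996732, 0.004813912171996736]
tweezers scene [([259.7, 304.9], 0.84), ([274.6, 200.2], 0.72)]
tweezers top [([192.0, 259.0], 0.54)]
    [ 0.341   0.5246 -0.0011] [4.3074626955154474e-05, 4.307462695509062e-05]
```

Run:
```python
import cv2
for n,(a,b,c,d) in {"top":(90,310,150,390),"scene":(110,340,150,430)}.items():
    im=cv2.imread(f"pics/{n}0.png"); s=1.5
    im=im[int(a*s):int(b*s),int(c*s):int(d*s)]; print(im.shape)
    cv2.imwrite(f"pics/{n}c.png",cv2.resize(im,None,fx=1.8,fy=1.8))
```

```text
(330, 360, 3)
(345, 420, 3)
```

View pics/topc.png

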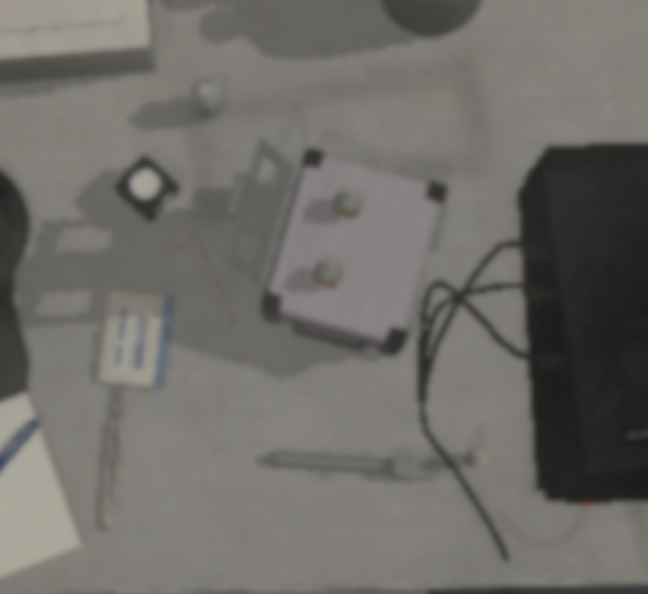

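View pics/scenec.png

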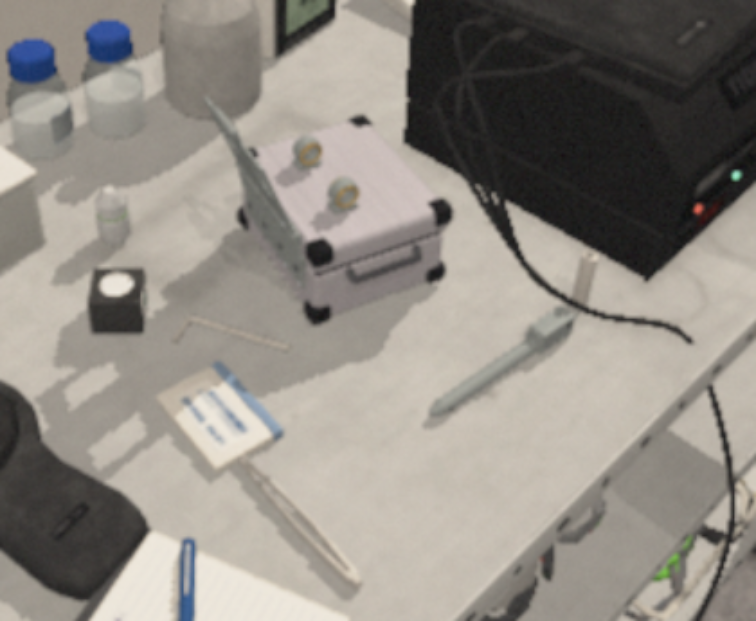

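The top view shows the case near crop (355,250), with black lid corners at about (313,157), (437,191), (271,306) and (395,341). The rod lies along world y with its nose on the left at (262,460), and the post stands just right of the block at (480,457). The scene view confirms that the hasp leans outwards, with free space on its outer side, and that a tall black device stands to the right.

```bash
cat >> h.py <<'E'
np.set_printoptions(precision=4,suppress=True)
def rel(pos,yaw,pitch=0):
    "units from present measured pose to tool-down pose whose tool x points at yaw"
    o=ctrl.get_obs(); R0=Ro.from_euler('xyz',o["eef_rot"])
    T=Ro.from_euler('xyz',[np.pi,pitch,yaw])
    print("shift",np.round(R0.inv().apply(np.array(pos)-o["ee_pos"])/.03,3),"turn",np.round(np.degrees((R0.inv()*T).as_rotvec())/6,3))
E
python3 - <<'E'
from h import *
o=ctrl.get_obs(); print(o)
print(ctrl.camera_model("wrist"))
M={n:(np.array(m["intrinsics"]),np.array(m["R"]),np.array(m["t"])) for n in("top","scene") for m in[ctrl.camera_model(n)]}
f=lambda x,y:(x/2.7+150,y/2.7+90); g=lambda x,y:(x/2.7+150,y/2.7+110)
for c in[(313,157),(437,191),(271,306),(395,341)]: print(atz(M["top"],f(*c),.075))
for a,b in[((347,204),(307,153)),((327,274),(344,194))]: print("eye",*tri([(M["top"],f(*a)),(M["scene"],g(*b))]))
print("box",tri([(M["top"],f(540,490)),(M["scene"],g(648,120))]),atz(M["top"],f(530,200),.15),atz(M["top"],f(540,490),.15))
print("post",atz(M["scene"],g(590,255),.056),atz(M["top"],f(480,457),.056))
rel([.48,.3,.3],-.23)
E
```

```text
{'time_s': 1.5, 'qpos': array([-1.3176,  0.2999,  1.521 , -0.    ,  1.3207, -0.0666]), 'joint_vel': array([-0.    ,  0.0007,  0.0004, -0.0004,  0.0009, -0.0012]), 'tau': array([ -0.0034, -53.166 , -35.2916,   0.0707,   0.0213,   0.    ]), 'ee_pos': array([ 0.1729, -0.5221,  0.2054]), 'eef_rot': array([-3.1415,  0.    ,  0.3198]), 'force': array([-0.0222, -0.3326, -0.    ]), 'moment': array([-0.0144,  0.0255,  0.0094]), 'grip_force': 0.0, 'grip_width': 0.09401771022085038}
{'intrinsics': array([[345.3124,   0.    , 250.5484],
       [  0.    , 345.3124, 186.5525],
       [  0.    ,   0.    ,   1.    ]]), 'tool_from_camera': array([[-0.0007, -0.961 , -0.2765,  0.0815],
       [ 1.    , -0.0011,  0.0014, -0.0004],
       [-0.0017, -0.2765,  0.961 , -0.1796],
       [ 0.    ,  0.    ,  0.    ,  1.    ]])}
[0.5839 0.3463 0.075 ]
[0.5524 0.2441 0.075 ]
[0.4595 0.384  0.075 ]
[0.4282 0.2832 0.075 ]
eye [0.5401 0.3197 0.0902] [8.481693513634008e-05, 8.481693513647327e-05]
eye [0.4822 0.3376 0.0921] [0.00026916444099483013, 0.00026916444099494815]
box (array([0.3151, 0.1937, 0.1757]), [0.008935309001840013, 0.008935309001840126]) [0.5277 0.1814 0.15  ] [0.3067 0.1847 0.15  ]
post [0.3303 0.2215 0.056 ] [0.3329 0.2154 0.056 ]
shift [ 18.333 -22.796  -3.152] turn [-0.    0.    5.25]
```

Call:
step_arm(plan=[[[6.4, -6.2, -2.8, 0, 0, -8], [6.4, -6.2, -2.8, 0, 0, -8], [6.4, -6.2, -2.8, 0, 0, -8], [6.4, -6.2, -2.8, 0, 0, -8], [6.4, -6.2, -2.8, 0, 0, -8], [6.4, -6.2, -2.8, 0, 0, -8], [6.4, -6.2, -2.8, 0, 0, -8], [6.4, -6.2, -2.8, 0, 0, -8]]], grip=0)

```text
time_s: 2.17
ee_pos: [0.2986, -0.2823, 0.2917]
eef_rot: [3.138, 0.001, 1.167]
force: [0.1, -0.4, -0.4]
grip_width: 0.044
grip_force: 0.0
```

Run:
```python
from h import *
rel([.43,.0,.35],1.9)
```

```text
shift [10.371  0.337 -1.951] turn [ 0.031  0.022 -7.002]
```

Call:
step_arm(plan=[[[10.4, 0.3, -1.95, 0, 0, -7], [10.4, 0.3, -1.95, 0, 0, -7], [10.4, 0.3, -1.95, 0, 0, -7], [10.4, 0.3, -1.95, 0, 0, -7], [10.4, 0.3, -1.95, 0, 0, -7], [10.4, 0.3, -1.95, 0, 0, -7], [10.4, 0.3, -1.95, 0, 0, -7], [10.4, 0.3, -1.95, 0, 0, -7]]])

```text
time_s: 2.83
ee_pos: [0.4312, -0.0004, 0.3485]
eef_rot: [3.141, 0.0, 1.892]
force: [0.4, -0.4, -0.0]
grip_width: 0.0007
grip_force: 0.0
```

Run:
```python
from h import *
rel([.46,.34,.34],2.842)
```

```text
shift [10.466  4.492  0.285] turn [ 0.006  0.003 -9.075]
```

Call:
step_arm(plan=[[[10.5, 4.5, 0.3, 0, 0, -9.1], [10.5, 4.5, 0.3, 0, 0, -9.1], [10.5, 4.5, 0.3, 0, 0, -9.1], [10.5, 4.5, 0.3, 0, 0, -9.1], [10.5, 4.5, 0.3, 0, 0, -9.1], [10.5, 4.5, 0.3, 0, 0, -9.1], [10.5, 4.5, 0.3, 0, 0, -9.1], [10.5, 4.5, 0.3, 0, 0, -9.1]]])

```text
time_s: 3.5
ee_pos: [0.4587, 0.3307, 0.3388]
eef_rot: [-3.141, 0.0, 2.849]
force: [1.5, -0.3, 1.3]
grip_width: 0.0003
grip_force: 0.0
```

Call:
step_arm(plan=[[[0, 0, 0, 0, 0, 0], [0, 0, 0, 0, 0, 0], [0, 0, 0, 0, 0, 0]]])

```text
time_s: 3.75
ee_pos: [0.4588, 0.3283, 0.3388]
eef_rot: [-3.141, -0.0, 2.842]
force: [0.1, 0.3, 0.4]
grip_width: 0.0003
grip_force: 0.0
```

Run:
```python
from h import *
im,M=cam("wrist"); save("pics/w1.png",im,1.56)
print(ctrl.get_obs()["ee_pos"],ctrl.get_obs()["qpos"])
for q in["eye_1","hasp_tab","hasp_hinge","case","rod_tip"]:
    for a in ctrl.place_of(q,"wrist")[:2]: print(q,np.round(a["at"],1),round(a["confidence"],2), atz(M,a["at"],{"eye_1":.094,"hasp_tab":.1594,"hasp_hinge":.083,"case":0,"rod_tip":.006}[q]))
C=np.array([.5065,.3145]);u=np.array([.9558,-.294]);v=np.array([.294,.9558])
for x,y in[(-.03,.015),(.03,.015)]: 
    X=[*(C+x*u+y*v),.094]; print("pred eye",X,proj(M,X))
```

```text
[0.4589 0.3279 0.3393] [ 0.5555  0.2718  1.2522 -0.0002  1.6175 -0.715 ]
eye_1 [264.8 217.8] 0.9 [0.5457 0.3211 0.094 ]
eye_1 [261.5 175. ] 0.87 [0.4888 0.3336 0.094 ]
hasp_tab [339.1 215.9] 0.57 [0.5426 0.4053 0.1594]
hasp_hinge [299.9 193.9] 0.96 [0.5312 0.3741 0.083 ]
hasp_hinge [372.8 183.7] 0.61 [0.5459 0.4689 0.083 ]
case [253.1 174.1] 0.94 [0.5072 0.3173 0.    ]
pred eye [np.float64(0.482236), np.float64(0.337657), 0.094] [263.0819 169.2256]
pred eye [np.float64(0.539584), np.float64(0.320017), 0.094] [262.7093 213.877 ]
```

View pics/w1.png

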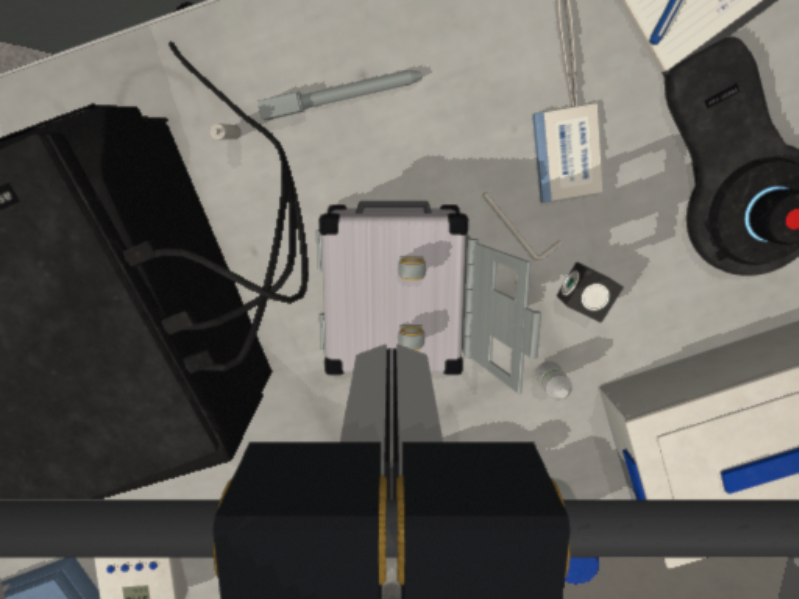

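The wrist view shows the case upright in the picture. The eyes are at about (412,268) and (411,337), the hasp leans outwards on the right with its tab at (533,333), and the rod is above with its block at (280,105) and nose at (425,72). I'll now place the closed fingers outside the hasp.

Call:
step_arm(plan=[[[-1.7, 4.5, 2, 0, 0, 0], [-1.7, 4.5, 3, 0, 0, 0], [-1.7, 4.5, 4, 0, 0, 0], [-1.7, 4.5, 4, 0, 0, 0], [-1.7, 4.5, 4, 0, 0, 0], [-1.7, 4.5, 5.5, 0, 0, 0], [-1.7, 4.5, 6.3, 0, 0, 0], [-1.7, 4.5, 6.3, 0, 0, 0]]])

```text
time_s: 4.72
ee_pos: [0.5452, 0.4413, 0.1432]
eef_rot: [-3.134, -0.006, 2.843]
force: [-0.8, -0.9, -1.0]
grip_width: 0.0004
grip_force: 0.0
```

```bash
cat >> h.py <<'E'
C=np.array([.5075,.316]);u=np.array([.9558,-.294]);v=np.array([.294,.9558])
def incase(p): d=np.array(p[:2])-C; return np.round([1e3*d@u,1e3*d@v,1e3*p[2]],1)
E
python3 - <<'E'
from h import *
o=ctrl.get_obs();print(o["ee_pos"],incase(o["ee_pos"]),o["eef_rot"],o["force"])
E
```

```text
[0.5452 0.4413 0.1432] [ -0.8 130.8 143.2] [-3.1335 -0.006   2.8429] [-0.7913 -0.869  -0.9942]
```

Call:
step_arm(plan=[[[0, -0.6, 0, 0, 0, 0], [0, -1.1, 0, 0, 0, 0], [0, -1.5, 0, 0, 0, 0], [0, -1.9, 0, 0, 0, 0], [0, -2.3, 0, 0, 0, 0], [0, -2.7, 0.05, 0, 0, 0], [0, -3.0, 0.2, 0, 0, 0], [0, -3.3, 0.43, 0, 0, 0]]])

```text
time_s: 5.38
ee_pos: [0.5188, 0.3481, 0.1406]
eef_rot: [3.138, 0.003, 2.843]
force: [0.8, 0.8, 0.5]
grip_width: 0.0004
grip_force: 0.3
```

Run:
```python
from h import *
o=ctrl.get_obs();print(o["ee_pos"],incase(o["ee_pos"]),o["eef_rot"],o["force"])
im,M=cam("wrist"); save("pics/w2.png",im,1.2)
```

```text
[0.5188 0.3481 0.1406] [  1.4  34.  140.6] [3.1383 0.0029 2.8428] [0.8347 0.7795 0.5046]
```

View pics/w2.png

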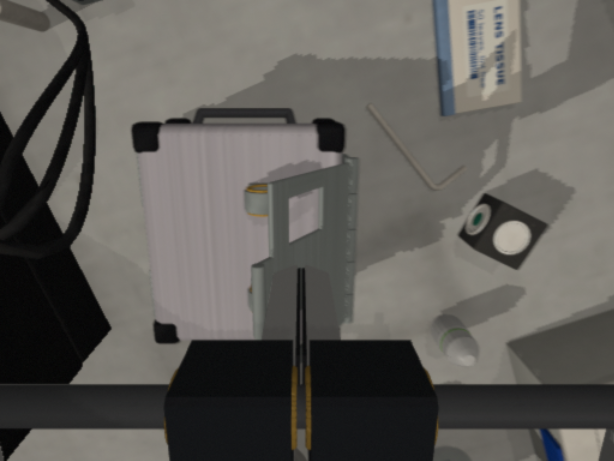

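The wrist view shows the hasp swung over to roughly 50°, with the fingers on its outer face. I'll continue down the arc.

Call:
step_arm(plan=[[[0, -0.3, 0.3, 0, 0, 0], [0, -0.55, 0.63, 0, 0, 0], [0, -0.7, 0.9, 0, 0, 0], [0, -0.83, 1.17, 0, 0, 0], [0, -0.95, 1.4, 0, 0, 0], [0, -1.05, 1.6, 0, 0, 0], [0, -1.05, 1.73, 0, 0, 0], [0, -1.05, 1.8, 0, 0, 0]]])

```text
time_s: 6.1
ee_pos: [0.5088, 0.318, 0.0841]
eef_rot: [-3.141, 0.0, 2.844]
force: [-10.1, -9.8, 27.5]
grip_width: 0.0001
grip_force: 13.6
```

Call:
step_arm(plan=[[[0, 0, 0, 0, 0, 0], [0, 0, 0, 0, 0, 0], [0, 0, 0, 0, 0, 0], [0, 0, 0, 0, 0, 0]]])

```text
time_s: 6.43
ee_pos: [0.5087, 0.3181, 0.0845]
eef_rot: [-3.141, 0.0, 2.844]
force: [-6.5, -6.7, 12.8]
grip_width: 0.0006
grip_force: 6.6
```

Run:
```python
from h import *
o=ctrl.get_obs();print(o["ee_pos"],incase(o["ee_pos"]),o["eef_rot"],o["force"])
```

```text
[0.5087 0.3181 0.0845] [ 0.6  2.3 84.5] [-3.141   0.0004  2.8436] [-6.5336 -6.7102 12.7916]
```

Call:
step_arm(plan=[[[0, 0, -1, 0, 0, 0], [0, 0, -2, 0, 0, 0], [1, 0, -3.5, 0, 0, 0], [2, 0, -4.5, 0, 0, 0], [2.3, 0.3, -4.5, 0, 0, 0], [2.3, 0.3, -4.5, 0, 0, 0], [2.3, 0.3, -4.5, 0, 0, 0], [2.3, 0.3, -4.5, 0, 0, 0]]], grip=0.6)

```text
time_s: 7.1
ee_pos: [0.4455, 0.3469, 0.2174]
eef_rot: [-3.14, -0.001, 2.844]
force: [0.1, 0.3, -0.5]
grip_width: 0.0501
grip_force: 0.0
```

Run:
```python
from h import *
o=ctrl.get_obs();print(o["time_s"],o["ee_pos"],incase(o["ee_pos"]))
im,M=cam("wrist"); save("pics/w3.png",im,1.56)
import pickle; pickle.dump((im,M),open("w3.pkl","wb"))
for a in ctrl.place_of("eye_1","wrist"): print(a["at"],a["confidence"],incase(atz(M,a["at"],.094)))
for n in("hasp_tab","hasp_hinge","rod_tip","rod_head"):
    for a in ctrl.place_of(n,"wrist")[:1]: print(n,a["at"],a["confidence"],atz(M,a["at"],{"hasp_tab":.0845,"hasp_hinge":.083,"rod_tip":.006,"rod_head":.01}[n]))
```

```text
7.1 [0.4455 0.3469 0.2174] [-68.3  11.3 217.4]
[254.0, 280.9] 0.83 [36.2 14.9 94. ]
[254.7, 222.8] 0.63 [-25.7  15.4  94. ]
hasp_tab [222.5, 246.4] 0.89 [0.5059 0.2993 0.0845]
hasp_hinge [302.8, 246.2] 0.73 [0.5298 0.3755 0.083 ]
rod_tip [262.8, 52.9] 0.65 [0.3395 0.3931 0.006 ]
rod_head [146.1, 79.0] 0.67 [0.3281 0.266  0.01  ]
```

View pics/w3.png

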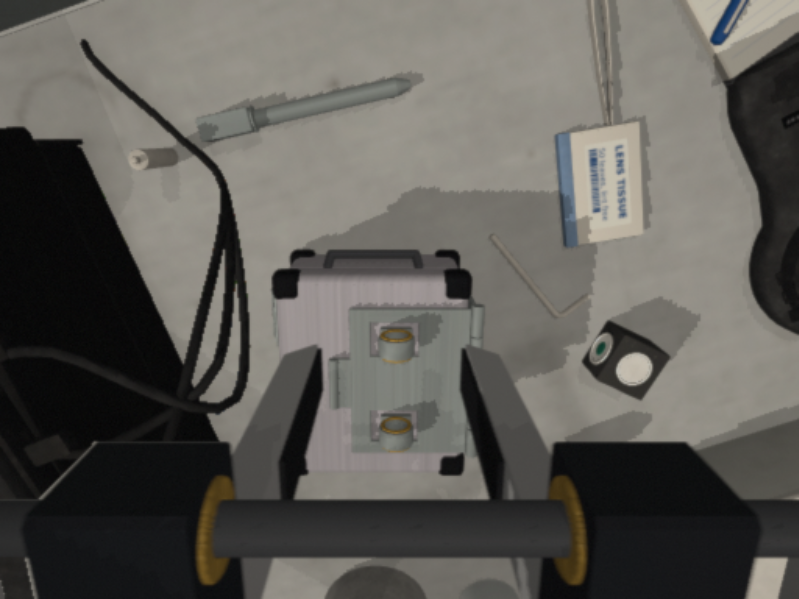

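The hasp is flat, with both eyes standing through the slots at view (397,343) and (397,432). The rod's block is at (228,124), its nose at (410,83), and the cable and post sit just beyond the block. I'll grasp with the tool tilted 12° so that the wrist camera keeps clear of the black device.

```bash
cat >> h.py <<'E'
def relt(pos,yaw,tilt):
    o=ctrl.get_obs(); R0=Ro.from_euler('xyz',o["eef_rot"])
    T=Ro.from_euler('xyz',[np.pi,0,yaw])*Ro.from_euler('y',tilt)
    print("shift",np.round(R0.inv().apply(np.array(pos)-o["ee_pos"])/.03,3),"turn",np.round(np.degrees((R0.inv()*T).as_rotvec())/6,3))
def rodfit(M,pix,zt=.006):
    "shank axis from mask: fit line in the world plane z=zt"
    ys,xs=np.nonzero(pix); P=np.array([atz(M,(x,y),zt)[:2] for x,y in zip(xs,ys)])
    m=P.mean(0);w,V=np.linalg.eigh(np.cov(P.T)); d=V[:,1]; d=d*np.sign(d[1])
    for _ in range(3):
        s=(P-m)@d; n=np.array([-d[1],d[0]]); e=(P-m)@n
        B=np.arange(s.max()-.095,s.max()-.015,.004); mid=[]
        for b in B:
            k=(s>=b)&(s<b+.004)
            if k.sum()>3: mid.append((b+.002,(e[k].max()+e[k].min())/2))
        mid=np.array(mid); a,c=np.polyfit(mid[:,0],mid[:,1],1); m=m+c*n; d=d+a*n; d/=np.linalg.norm(d)
    s=(P-m)@d
    return m+d*s.max(),d,s.max()-s.min(),np.degrees(np.arctan2(d[1],d[0]))
E
python3 - <<'E'
from h import *
import pickle
im,M=pickle.load(open("w3.pkl","rb"))
for a in ctrl.masks_of("rod","wrist")[:2]: print(a["confidence"],a["pixels"].sum(),rodfit(M,a["pixels"]))
relt([.3275,.275,.15],np.radians(84.9+180),np.radians(12))
E
```

```text
shift [ 3.055 -3.446  2.265] turn [  1.779   1.434 -16.931]
```

Call:
step_arm(plan=[[[3.0, -3.4, 0, 1.8, 1.4, -16.9], [3.0, -3.4, 0, 1.8, 1.4, -16.9], [3.0, -3.4, 0, 1.8, 1.4, -16.9], [3.0, -3.4, 0, 1.8, 1.4, -16.9], [3.0, -3.4, 1, 1.8, 1.4, -16.9], [3.0, -3.4, 1.5, 1.8, 1.4, -16.9], [3.0, -3.4, 2, 1.8, 1.4, -16.9], [3.0, -3.4, 2.2, 1.8, 1.4, -16.9]]], grip=0.4)

```text
time_s: 8.12
ee_pos: [0.3288, 0.2755, 0.1505]
eef_rot: [-3.09, -0.12, -2.444]
force: [-0.1, -0.5, -0.1]
grip_width: 0.0376
grip_force: 0.0
```

Run:
```python
from h import *
relt([.3275,.275,.15],np.radians(84.9+180),np.radians(12))
```

```text
shift [0.043 0.017 0.023] turn [ 0.764  0.615 -7.407]
```

Call:
step_arm(plan=[[[0, 0, 0, 0.76, 0.6, -7.4], [0, 0, 0, 0.76, 0.6, -7.4], [0, 0, 0, 0.76, 0.6, -7.4], [0, 0, 0, 0.76, 0.6, -7.4], [0, 0, 0, 0.76, 0.6, -7.4], [0, 0, 0, 0.76, 0.6, -7.4], [0, 0, 0, 0.76, 0.6, -7.4], [0, 0, 0, 0.76, 0.6, -7.4]]])

```text
time_s: 8.78
ee_pos: [0.3293, 0.2761, 0.1522]
eef_rot: [-3.139, -0.206, -1.665]
force: [0.9, -0.1, 0.2]
grip_width: 0.0375
grip_force: 0.0
```

Run:
```python
from h import *
o=ctrl.get_obs(); print(o["time_s"],o["ee_pos"],o["eef_rot"],o["qpos"])
im,M=cam("wrist"); save("pics/w4.png",im,1.56)
for q in("rod_head","rod_tip"):
    for a in ctrl.place_of(q,"wrist")[:2]: print(q,a["at"],a["confidence"],atz(M,a["at"],.01 if q=="rod_head" else .006))
for a in ctrl.masks_of("rod","wrist")[:2]: print(a["confidence"],a["pixels"].sum(),rodfit(M,a["pixels"]))
```

```text
8.7833 [0.3293 0.2761 0.1522] [-3.1392 -0.2062 -1.6652] [ 0.7037  0.1843  1.8098 -0.1508  1.2975 -2.292 ]
rod_head [250.6, 193.3] 0.62 [0.3294 0.2654 0.01  ]
rod_tip [253.4, 316.2] 0.57 [0.3384 0.3902 0.006 ]
0.8 1792 (array([0.3395, 0.393 ]), array([0.0819, 0.9966]), np.float64(0.14480839638100096), np.float64(85.30229771241532))
```

View pics/w4.png

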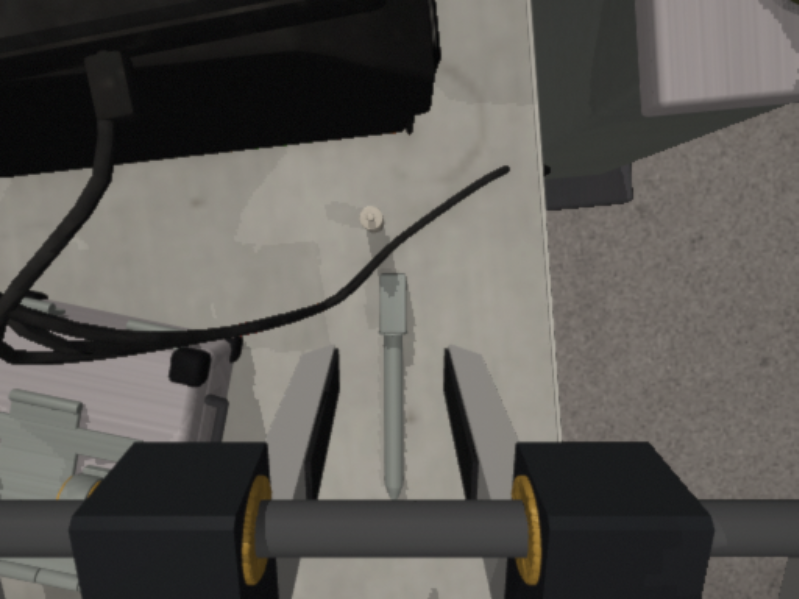

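The wrist view shows the rod straight between the fingers, with the block from (393,273) to (392,334). The cable passes left and behind it at (340,300) to (385,260), so I'll grip near the block's front with a narrow opening.

Run:
```python
from h import *
relt([.3298,.2758,.03],np.radians(85.2+180),np.radians(12))
relt([.3298,.2758,.0045],np.radians(85.2+180),np.radians(12))
im,M=cam("wrist"); 
print("face top edge",atz(M,(392/1.5625,334/1.5625),.02),"rear",atz(M,(393/1.5625,273/1.5625),.02))
c=ctrl.get_obs(); print(c["ee_pos"])
```

```text
shift [-0.828 -0.002  3.992] turn [-0.     0.035 -0.133]
shift [-1.001  0.001  4.824] turn [-0.     0.035 -0.133]
face top edge [0.3311 0.2838 0.02  ] rear [0.3268 0.247  0.02  ]
[0.3294 0.276  0.1523]
```

Call:
step_arm(plan=[[[-0.4, 0, 2, 0, 0, -0.1], [-0.83, 0, 3.5, 0, 0, -0.1], [-0.83, 0, 4, 0, 0, -0.1], [-0.9, 0, 4.4, 0, 0, -0.1], [-0.98, 0, 4.7, 0, 0, -0.1], [-1.0, 0, 4.82, 0, 0, -0.1], [-1.0, 0, 4.82, 0, 0, -0.1], [-1.0, 0, 4.82, 0, 0, -0.1]]], grip=0.28)

```text
time_s: 9.7
ee_pos: [0.3303, 0.2763, 0.0056]
eef_rot: [-3.14, -0.205, -1.657]
force: [0.0, 0.0, 0.0]
grip_width: 0.0262
grip_force: 0.0
```

Call:
step_arm(plan=[[[0, 0, 0, 0, 0, 0], [0, 0, 0, 0, 0, 0], [0, 0, 0, 0, 0, 0], [0, 0, 0, 0, 0, 0], [0, 0, 0, 0, 0, 0], [0, 0, 0, 0, 0, 0]]], grip=0, squeeze=40)

```text
time_s: 10.2
ee_pos: [0.3301, 0.2762, 0.0055]
eef_rot: [-3.14, -0.205, -1.657]
force: [-0.6, -0.5, 7.4]
grip_width: 0.0158
grip_force: 40.0
```

Run:
```python
from h import *
o=ctrl.get_obs(); print(o)
# pre-insert: block x=-8 grip; nose 15mm short of near eye face (case x -37): face at -37-15-110
ca=-0.037-.015-.110-.008
p=C+ca*u+.015*v; print("pre",p)
relt([*p,o["ee_pos"][2]+.088],np.pi-.298,np.radians(12))
```

```text
{'time_s': 10.2, 'qpos': array([ 0.7026,  0.4203,  1.9108, -0.1772,  0.9632, -2.2409]), 'joint_vel': array([ 0.0005,  0.0009,  0.0012,  0.0011,  0.0004, -0.0007]), 'tau': array([ -0.3211, -45.9138, -22.8735,  -0.2889,  -0.0659,   0.0298]), 'ee_pos': array([0.3301, 0.2762, 0.0055]), 'eef_rot': array([-3.1399, -0.205 , -1.6566]), 'force': array([-0.5674, -0.528 ,  7.3783]), 'moment': array([-0.0296,  0.2122, -0.0743]), 'grip_force': 39.99237835407257, 'grip_width': 0.015811140340536402}
pre [0.3494 0.3803]
shift [-2.842 -0.35  -3.587] turn [-3.515  0.045 16.663]
```

Run:
```python
from h import *
relt([.3301,.2762,.15],np.radians(85.08+180),.205)
relt([.3494,.3803,.15],np.pi-.298,.205)
```

```text
shift [ 0.98  -0.007 -4.716] turn [-0.016 -0.     0.001]
shift [-2.458 -0.352 -5.43 ] turn [-3.478  0.014 16.671]
```

Call:
step_arm(plan=[[[0.5, 0, -2.4, 0, 0, 0], [0.98, 0, -4.7, 0, 0, 0], [0.98, 0, -4.7, 0, 0, 0], [-2.46, -0.35, -5.43, -3.48, 0, 16.67], [-2.46, -0.35, -5.43, -3.48, 0, 16.67], [-2.46, -0.35, -5.43, -3.48, 0, 16.67], [-2.46, -0.35, -5.43, -3.48, 0, 16.67], [-2.46, -0.35, -5.43, -3.48, 0, 16.67]]])

```text
time_s: 10.87
ee_pos: [0.349, 0.3812, 0.149]
eef_rot: [-3.141, -0.206, -2.286]
force: [-0.9, 0.3, -1.6]
grip_width: 0.0153
grip_force: 40.0
```

Run:
```python
from h import *
print(ctrl.get_obs()["grip_force"],ctrl.get_obs()["qpos"])
relt([.3494,.3803,.15],np.pi-.298,.205)
```

```text
39.988532066345215 [ 0.7683  0.4048  1.529  -0.0186  1.4126 -1.6533]
shift [ 0.021 -0.031 -0.028] turn [-2.25  -0.002 10.784]
```

Call:
step_arm(plan=[[[0, 0, 0, -2.25, 0, 10.78], [0, 0, 0, -2.25, 0, 10.78], [0, 0, 0, -2.25, 0, 10.78], [0, 0, 0, -2.25, 0, 10.78], [0, 0, 0, -2.25, 0, 10.78], [0, 0, 0, -2.25, 0, 10.78], [0, 0, 0, -2.25, 0, 10.78], [0, 0, 0, -2.25, 0, 10.78]]])

```text
time_s: 11.53
ee_pos: [0.3491, 0.38, 0.1492]
eef_rot: [-3.141, -0.205, 2.996]
force: [0.3, -0.1, -0.9]
grip_width: 0.0153
grip_force: 40.0
```

Call:
step_arm(plan=[[[0, 0, 0, -0.4, 0, 1.9], [0, 0, 0, -0.4, 0, 1.9], [0, 0, 0, -0.4, 0, 1.9], [0, 0, 0, -0.4, 0, 1.9]]])

```text
time_s: 11.87
ee_pos: [0.3491, 0.38, 0.1493]
eef_rot: [3.141, -0.205, 2.801]
force: [0.2, -0.6, -0.4]
grip_width: 0.0154
grip_force: 40.0
```

Run:
```python
from h import *
o=ctrl.get_obs();print(o["ee_pos"],o["eef_rot"],incase(o["ee_pos"]),o["grip_force"],o["qpos"])
relt([.3494,.3803,.0935],np.pi-.298,.205)
im,M=cam("wrist"); save("pics/w5.png",im,1.56)
np.save("w5.npy",im)
ts=[]
for a in ctrl.place_of("rod_tip","wrist")[:2]: print("tip",a["at"],a["confidence"],atz(M,a["at"],.1505),incase(atz(M,a["at"],.1505)))
for a in ctrl.place_of("eye_1","wrist")[:2]: print("eye",a["at"],a["confidence"],incase(atz(M,a["at"],.094)))
```

```text
[0.3491 0.38   0.1493] [ 3.141  -0.205   2.8014] [-170.2   14.6  149.3] 39.9919331073761 [ 0.6658  0.3362  1.6232  0.1799  1.2967 -0.6235]
shift [-0.385  0.012  1.819] turn [ 0.088  0.    -0.394]
tip [248.7, 251.5] 0.43 [0.3574 0.3765 0.1505] [-161.2   13.7  150.5]
```

View pics/w5.png

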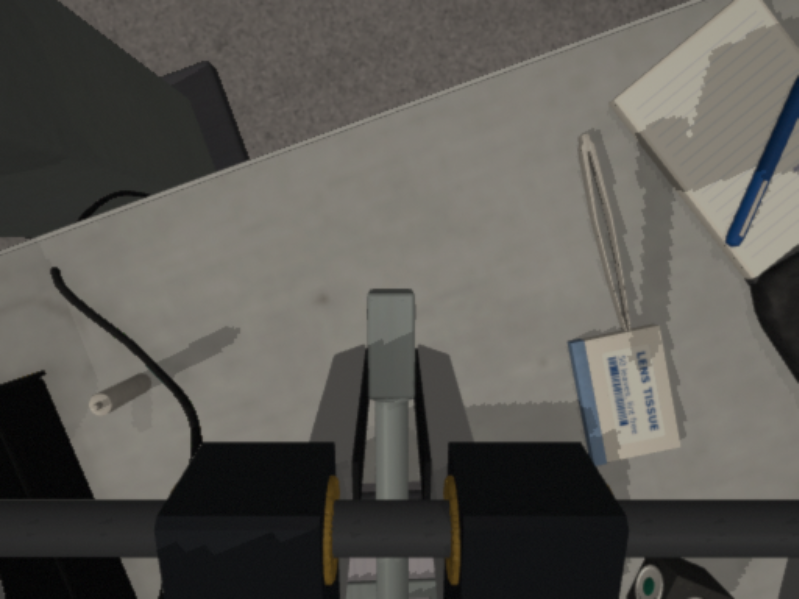

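The rod is held straight in the fingers (block at (391,345), shank straight down from it). Next I'll correct the yaw, descend to hole height and compare nose and eyes from the fixed cameras.

Call:
step_arm(plan=[[[-0.2, 0, 0.9, 0.09, 0, -0.39], [-0.38, 0, 1.82, 0.09, 0, -0.39], [-0.38, 0, 1.82, 0.09, 0, -0.39], [-0.38, 0, 1.82, 0.09, 0, -0.39], [-0.38, 0, 1.82, 0.09, 0, -0.39]]])

```text
time_s: 12.43
ee_pos: [0.3496, 0.3806, 0.0946]
eef_rot: [3.141, -0.205, 2.841]
force: [0.2, -0.7, -0.6]
grip_width: 0.0155
grip_force: 40.0
```

Run:
```python
from h import *
o=ctrl.get_obs();print(o["time_s"],o["ee_pos"],o["eef_rot"],incase(o["ee_pos"]))
V={};S=[]
for n in("top","scene"):
    im,M=cam(n);V[n]=M
    s=4.5
    c0,r0=(225,135) if n=="top" else (235,140); crop=im[r0:r0+110,c0:c0+85] if n=="top" else im[r0:r0+110,c0:c0+85]
    S.append(cv2.resize(crop[:,:,::-1],None,fx=s,fy=s,interpolation=cv2.INTER_CUBIC))
    for q in("rod_tip","rod_head","eye_1"):
        for a in ctrl.place_of(q,n)[:2]: print(n,q,np.round(a["at"],1),round(a["confidence"],2),incase(atz(M,a["at"],.094)))
    print(proj(M,[*(C-.03*u+.015*v),.094]))
cv2.imwrite("pics/pair.png",np.hstack(S)); print(np.hstack(S).shape)
```

```text
12.4333 [0.3496 0.3806 0.0946] [ 3.1411 -0.2046  2.8411] [-169.9   15.3   94.6]
top rod_head [249.3 258.6] 0.54 [-183.6   19.4   94. ]
top eye_1 [271.2 188.9] 0.85 [-25.1  14.7  94. ]
top eye_1 [279.2 163.9] 0.78 [33.3 12.7 94. ]
[270.4784 190.9846]
scene rod_tip [284.1 183.9] 0.93 [-44.6   5.2  94. ]
scene rod_tip [366.1 222.3] 0.7 [-208.7  -74.8   94. ]
scene rod_head [315.7 227.4] 0.84 [-178.    15.4   94. ]
scene rod_head [363.9 223.5] 0.58 [-209.4  -69.2   94. ]
scene eye_1 [280.3 179.1] 0.92 [-27.5   4.4  94. ]
scene eye_1 [266.8 164.8] 0.91 [28.5  6.4 94. ]
[276.41   181.2142]
(495, 764, 3)
```

View pics/pair.png

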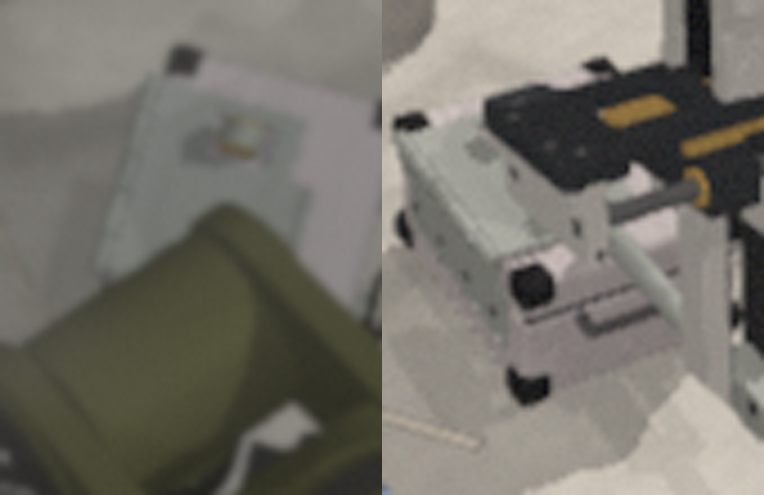

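Both fixed views have the eye hidden behind the gripper, so I'll rely on the wrist measurements (eye axis at y = 15 mm in the case frame, rod there within about 0.5 mm). I'll advance slowly under force watch.

Call:
step_arm(plan=[[[-0.17, -0.01, 0.0, 0, 0, 0], [-0.33, -0.01, -0.035, 0, 0, 0], [-0.5, -0.01, -0.07, 0, 0, 0], [-0.66, -0.01, -0.105, 0, 0, 0], [-0.82, -0.01, -0.14, 0, 0, 0], [-0.98, -0.01, -0.17, 0, 0, 0], [-0.98, -0.01, -0.17, 0, 0, 0]]])

```text
time_s: 13.42
ee_pos: [0.3784, 0.3707, 0.0922]
eef_rot: [-3.141, -0.205, 2.84]
force: [0.6, 0.2, -1.2]
grip_width: 0.0154
grip_force: 40.0
```

Run:
```python
from h import *
o=ctrl.get_obs();print(incase(o["ee_pos"]),o["eef_rot"],o["force"],o["moment"])
```

```text
[-139.5   14.3   92.2] [-3.141  -0.2051  2.8397] [ 0.6428  0.1978 -1.1562] [-0.0145 -0.2768 -0.0058]
```

Call:
step_arm(plan=[[[-0.19, 0.02, -0.08, 0, 0, -0.04], [-0.39, 0.02, -0.12, 0, 0, -0.04], [-0.58, 0.02, -0.16, 0, 0, -0.04], [-0.78, 0.02, -0.2, 0, 0, -0.04], [-0.98, 0.02, -0.24, 0, 0, -0.04], [-0.98, 0.02, -0.24, 0, 0, -0.04]]])

```text
time_s: 13.92
ee_pos: [0.4077, 0.3622, 0.0932]
eef_rot: [3.141, -0.205, 2.844]
force: [0.5, 0.8, -1.0]
grip_width: 0.0159
grip_force: 40.0
```

Run:
```python
from h import *
o=ctrl.get_obs();print(incase(o["ee_pos"]),o["eef_rot"],o["force"],o["moment"])
im,M=cam("scene"); a,b,c,d=120,270,200,360
cv2.imwrite("pics/s6.png",cv2.resize(im[a:b,c:d,::-1],None,fx=3.9,fy=3.9,interpolation=cv2.INTER_CUBIC))
```

```text
[-109.    14.8   93.2] [ 3.1412 -0.205   2.8439] [ 0.4854  0.8181 -1.0058] [-0.0236 -0.2317 -0.0117]
```

View pics/s6.png

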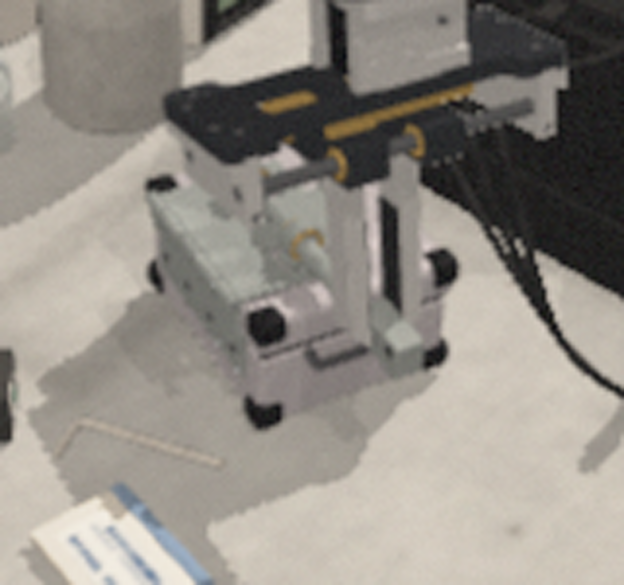

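The scene view shows the shank entering the first eye, with its brass ring at (307,243), and no contact force. I'll continue through the second eye.

Call:
step_arm(plan=[[[-0.22, 0, -0.055, 0, 0, 0], [-0.44, 0, -0.1, 0, 0, 0], [-0.66, 0, -0.145, 0, 0, 0], [-0.88, 0, -0.19, 0, 0, 0], [-1.1, 0, -0.235, 0, 0, 0], [-1.31, 0, -0.28, 0, 0, 0], [-1.52, 0, -0.325, 0, 0, 0], [-1.73, 0, -0.37, 0, 0, 0]]])

```text
time_s: 14.63
ee_pos: [0.458, 0.3468, 0.0935]
eef_rot: [3.141, -0.205, 2.845]
force: [-0.5, 0.2, -1.8]
grip_width: 0.0154
grip_force: 40.0
```

Call:
step_arm(plan=[[[0, 0, 0, 0, 0, 0], [0, 0, 0, 0, 0, 0], [0, 0, 0, 0, 0, 0], [0, 0, 0, 0, 0, 0]]])

```text
time_s: 14.97
ee_pos: [0.4571, 0.3472, 0.0936]
eef_rot: [3.141, -0.205, 2.845]
force: [-0.4, 0.1, -1.2]
grip_width: 0.0156
grip_force: 40.0
```

Run:
```python
from h import *
o=ctrl.get_obs();print(incase(o["ee_pos"]),o["eef_rot"],o["force"],o["moment"],o["grip_force"])
S=[]
for n,(a,b,c,d),f in(("scene",(120,260,200,320),3.2),("wrist",(150,384,130,380),1.9)):
    im,M=cam(n); S.append(cv2.resize(im[a:b,c:d,::-1],(int((d-c)*f),448),interpolation=cv2.INTER_CUBIC))
    for q in("rod_tip","rod_head","eye_1","hasp_tab"):
        for r in ctrl.place_of(q,n)[:2]: print(n,q,np.round(r["at"],1),round(r["confidence"],2),incase(atz(M,r["at"],.094)))
    for x in(-.0265,.0335): print(proj(M,[*(C+x*u+.015*v),.094]))
p=np.hstack(S)[:,:800];print(p.shape);cv2.imwrite("pics/fin.png",p)
```

```text
[-57.3  15.   93.6] [ 3.1414 -0.2053  2.8449] [-0.4436  0.0666 -1.1997] [-0.0213 -0.248  -0.0289] 39.991689920425415
scene rod_tip [260.2 161.1] 0.73 [46.8 13.  94. ]
scene rod_head [286.6 191.3] 0.6 [-67.1  12.2  94. ]
scene eye_1 [264. 165.] 0.73 [30.5 12.1 94. ]
scene eye_1 [193.5 226.1] 0.55 [-75.5 211.9  94. ]
scene hasp_tab [285.3 172.6] 0.57 [-13.2 -15.7  94. ]
[275.5889 180.2554]
[262.1921 164.6131]
wrist rod_head [250.5 218.3] 0.88 [-66.9  15.4  94. ]
wrist eye_1 [246.9 286.9] 0.67 [-27.4  13.4  94. ]
wrist eye_1 [232.3 277.9] 0.58 [-32.6   5.1  94. ]
[249.6585 288.3799]
[249.5779 388.5303]
(448, 800, 3)
```

View pics/fin.png

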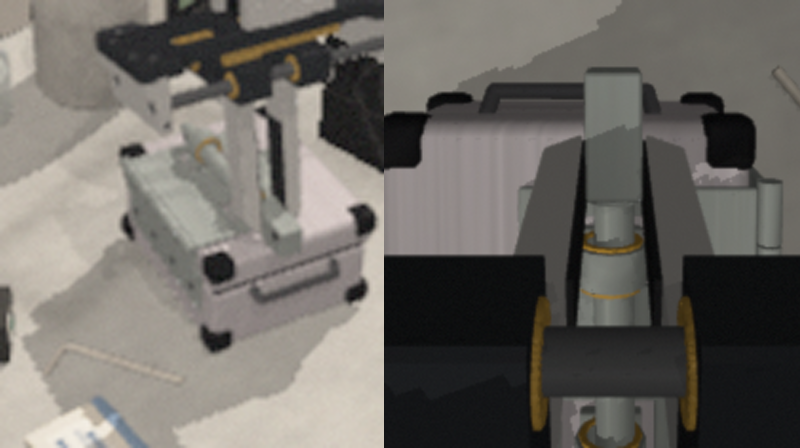

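The final views show the shank through both brass-ringed eyes, at crop (610,240) and (610,430) in the wrist half. The nose stands beyond the far ring at (190,130) in the scene half, the block face is about 12 mm short of the near eye, and the forces are near zero.

```bash
python3 -c "
from station import ctrl
print(ctrl.hand_in())"
```

```text
the job is handed in; nothing more can be done
None
```

I handed the job in with the hasp fully down and the rod through both eyes, nose an estimated 15–20 mm out of the far one, still gripped at 40 N and motionless; no verdict came back, and nothing else was touched as far as I could see.

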